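# Find the binding label-roll platter and move it to the repair cradle

## Robot

A 7-joint arm with a two-finger parallel gripper is mounted at the origin on the work surface. World frame = base frame: x ahead of the robot, y to its left, z up, the work surface at z = 0. Lengths are in m, angles in rad, forces in N, time in s.
With the tool pointing down it reaches from about 0.425 to 1.025 m from the base axis. Payload 9.4 kg.
Tool frame: the origin (TCP) lies between the finger pads; the fingertips stand 25 mm ahead of it and the grasp point (between the pads) lies 6 mm ahead of it; z points along the fingers, x is the direction in which the jaws open and shut, and the axes are right-handed (so a half turn about z gives the same grasp; the last joint's range is limited). The gripper opens to 85 mm and grips with 20 to 120 N. Pads are 22 mm wide; open, the fingers measure 114 mm over their backs; the gripper's body (76 mm by 85 mm) begins 54 mm behind the grasp point. The pads swing forward as they close: fully open they stand 13 mm farther back than shut.
Start: joints at [1.173, 0.599, -0.003, 1.599, 0.002, 0.943, -0.08], TCP at [0.229, -0.688, 0.256] pointing down, gripper open.
Joint ranges: [-2.57, 2.57], [-0.35, 1.97], [-1.29, 1.29], [0.11, 2.56], [-1.05, 4.19], [0.11, 1.86], [-2.63, 2.63]. Speed limits (rad/s): [2.22, 2.22, 3.01, 3.01, 3.14, 3.14, 3.14].

## Interface

Orientations are given as a unit quaternion [x, y, z, w].
In Python, from cell import manip gives the robot as it stands.
- The arm moves only by the tool move_arm, never from a script. Its argument "commands" is one flat list of numbers, 7 for each row, row after row: the shift along the tool's x, y, z in m, then the turn, a rotation vector about the tool's x, y, z in rad, then the opening, from 0 (shut) to 1 (fully open). In form: [tx, ty, tz, rx, ry, rz, claw, tx, ty, tz, rx, ry, rz, claw, ...]. A call has 1 to 12 rows; each row shifts and turns the commanded pose from where the row before left it, along the tool's axes as they then stand; what a row does not reach is not made up. A row lasts 1/12 s, in which the tool goes at most 41.7 mm and 7.16 degrees, less where a joint would pass 70% of its speed; a pose out of reach is approached as far as the arm can. A call with a gripper value outside its range is refused whole. The fingers move at their own pace and stop on an object; "newtons" is the grip in N (left out, the last holds). Time passes only in rows, so rows that do not move let the fingers close. It gives the time, the measured TCP pose, the force and the opening at its end, in the units of the state.
- manip.observe(): the state, without advancing time (a new reading comes with each control period).
- manip.grab_frame(name): name is "side" or "top"; returns a dict with "frame" (384x512x3 uint8, blue, green, red), "z_map" (384x512 float32, m along the optical axis (not along the pixel's ray), 0 where there is no reading), "K" (3x3 intrinsics, pixels), "extrinsics" (4x4, takes a point from camera to world coordinates). Camera axes: x right, y up, looking along -z (the intrinsics and any distortion apply to the point x, -y, -z); pixel columns grow to the right and rows downward; lengths in m; the calibration is good to about 2 mm. A picture is of the moment at which its call begins.
- manip.hand_in(): hands the job in, once; it reports no verdict.
The state is a dict: "time": time; "joints": joint angles; "qvel": joint speeds; "joint_torque": joint torques, N m; "tool_pos": TCP position; "tcp_rot": TCP orientation; "ft_force": force on the tool from outside, world axes, zero at the start; "ft_torque": the same for the moment, N m; "opening": opening from 0.0 (shut) to 1.0 (fully open).
Only numpy, scipy, OpenCV 4.12 (cv2) and the standard library are available. Lean on these libraries where they do the work, as an engineer would, in place of code of your own. Each camera call takes 0.05 s, during which the arm holds its last target.

## Task

One of the three label-roll platters binds. Turn the disc of each a good quarter turn by its finger peg, leave it turned, and feel how it drags; be gentle and never force a disc that resists. Then lift the platter that binds by its post and set it down gently, fully seated, in the repair cradle; leave the platters that run freely in their nests, and leave the jars and other things on the desk alone.

Things in the scene. Friction and masses are not known exactly. Their poses are not given: they have to be found in the camera images.
- post_k (a point): On the fixed post of one loose platter (0.8 kg), on its axis, 58 mm above its underside. Square grey foot 96 x 96 x 18 mm (lowest 5 mm 92 x 92), disc 100 mm across with its top at 32 mm, and a black square post 20 x 20 mm, fixed to the foot, up to 76 mm. z up; x, y normal to post and foot sides. k, m, r look alike; which stands in which nest changes every run.
- peg_k (a point): Middle of unit k's black finger peg: 10 mm thick, standing on the disc 40 mm from the axis, from 32 to 60 mm above the foot's underside (this point at 46 mm). It travels round with the disc.
- platter_k (a joint): Unit k's disc angle, rad, anticlockwise from above; at 0 the peg is on the post's +x side. Starts within 0.3 of 0; turns either way; does not coast but stays where left. A free disc drags with under 1 N at the peg; a binding one with 3 N or more, about 4.5 N after a quarter turn, and jams solid 2.4 rad from 0.
- post_m (a point): On the fixed post of one loose platter (0.8 kg), on its axis, 58 mm above its underside. Square grey foot 96 x 96 x 18 mm (lowest 5 mm 92 x 92), disc 100 mm across with its top at 32 mm, and a black square post 20 x 20 mm, fixed to the foot, up to 76 mm. z up; x, y normal to post and foot sides. k, m, r look alike; which stands in which nest changes every run.
- peg_m (a point): Middle of unit m's black finger peg: 10 mm thick, standing on the disc 40 mm from the axis, from 32 to 60 mm above the foot's underside (this point at 46 mm). It travels round with the disc.
- platter_m (a joint): Unit m's disc angle, rad, anticlockwise from above; at 0 the peg is on the post's +x side. Starts within 0.3 of 0; turns either way; does not coast but stays where left. A free disc drags with under 1 N at the peg; a binding one with 3 N or more, about 4.5 N after a quarter turn, and jams solid 2.4 rad from 0.
- post_r (a point): On the fixed post of one loose platter (0.8 kg), on its axis, 58 mm above its underside. Square grey foot 96 x 96 x 18 mm (lowest 5 mm 92 x 92), disc 100 mm across with its top at 32 mm, and a black square post 20 x 20 mm, fixed to the foot, up to 76 mm. z up; x, y normal to post and foot sides. k, m, r look alike; which stands in which nest changes every run.
- peg_r (a point): Middle of unit r's black finger peg: 10 mm thick, standing on the disc 40 mm from the axis, from 32 to 60 mm above the foot's underside (this point at 46 mm). It travels round with the disc.
- platter_r (a joint): Unit r's disc angle, rad, anticlockwise from above; at 0 the peg is on the post's +x side. Starts within 0.3 of 0; turns either way; does not coast but stays where left. A free disc drags with under 1 N at the peg; a binding one with 3 N or more, about 4.5 N after a quarter turn, and jams solid 2.4 rad from 0.
- board: Fixed dark steel board 135 x 480 x 6 mm, long side along its y; origin mid-underside. Three square nests at y = -165, 0, 165 mm, 101 x 101 mm inside, rim 7 mm thick and 8 mm high above the board's top. One platter in each, square to the board.
- cradle_seat (a point): Repair cradle: fixed white plastic plate 125 x 125 x 6 mm with one square nest like the board's, 101 x 101 mm inside, rim 7 mm thick, 8 mm high. This point: middle of the nest floor, 6 mm above the table; x, y along its sides. The unit's foot rests on this floor, any of the four ways round.
- jar_big: Bystander: clear jar with black lid, 72 mm across, 56 mm tall, beside the cradle; origin at the middle of its underside.
- jar_mid: Bystander: clear jar with black lid, 56 mm across, 48 mm tall, beside the cradle; origin at the middle of its underside.
- jar_small: Bystander: clear jar with black lid, 46 mm across, 36 mm tall; origin at the middle of its underside.
- pot: Bystander: small clear pot with white lid, 42 mm across, 18 mm tall; origin at the middle of its underside.
- pen: Bystander: pen lying on the table, 130 x 11 x 11 mm, length along its x; origin at the middle of its underside.
- case: Bystander: white plastic case 45 x 60 x 22 mm; origin at the middle of its underside.
Not all that is in view belongs to the job. Leave any turquoise look-alike of the part that bears post_k alone. What is shaped like the part that bears post_r but green is not meant.

How it is judged:
By the outcome, as a careful person would: the job done as asked, in the order asked, and still so for the second after the job is handed in, with the robot touching nothing.
It also fails if it takes over 72 s, if anything falls off the work surface, if the arm or the gripper's body presses on something with over 40 N, if the wrist force passes 120 N, or if a joint passes its speed limit or range.

## Working session

There is one attempt and no reset: what is moved stays moved. The work goes in short steps, Python scripts to look and compute and a tool call to move; the robot and the scene stay as the last step left them, time stands still between calls to the robot, and variables do not carry over. Pictures are saved under pics/ and viewed, and the job is handed in when it is done.

Besides the shell and the picture viewer there is one more tool, called after "Request:" in YAML: its name, and indented under it one key for each argument. move_arm: Moves the arm, as the interface text tells. Its arguments: {"type":"object","properties":{"commands":{"type":"array"},"newtons":{"type":"number"}},"required":["commands"]}

```bash
ls; mkdir -p pics; python3 - <<'E'
from cell import manip
import cv2,numpy as np
s=manip.observe()
for k,v in s.items(): print(k,np.round(v,4))
for n in("top","side"):
    f=manip.grab_frame(n); cv2.imwrite(f"pics/{n}0.png",f["frame"]); np.savez(f"{n}0.npz",**f)
    print(n,f["K"],np.round(f["extrinsics"],4))
E
```

```text
pics
time 0.0
joints [ 1.1733  0.6001 -0.0025  1.6002  0.0018  0.9429 -0.0798]
qvel [-0.0001  0.0005 -0.002   0.0023  0.0012  0.0003 -0.0016]
joint_torque [ 0.00000e+00 -7.76444e+01  1.56480e+00 -2.58002e+01  1.23000e-02
  8.90000e-03  0.00000e+00]
tool_pos [ 0.2285 -0.6876  0.2554]
tcp_rot [ 8.110e-01 -5.851e-01 -7.000e-04 -4.000e-04]
ft_force [-0.5419  0.2041  0.1572]
ft_torque [ 0.0425  0.0864 -0.0006]
opening 1.0033
top [[376.12007926   0.         250.6646263 ]
 [  0.         376.12007926 194.51913924]
 [  0.           0.           1.        ]] [[ 0.0146  0.9975 -0.0688  0.419 ]
 [-0.9999  0.0141 -0.009  -0.0102]
 [-0.008   0.0689  0.9976  1.0643]
 [ 0.      0.      0.      1.    ]]
side [[381.16178173   0.         260.84473326]
 [  0.         381.16178173 188.55571415]
 [  0.           0.           1.        ]] [[-0.9651  0.1528 -0.2126  0.2782]
 [-0.2615 -0.5997  0.7563  0.7783]
 [-0.0119  0.7855  0.6187  0.6819]
 [ 0.      0.      0.      1.    ]]
```

View pics/top0.png

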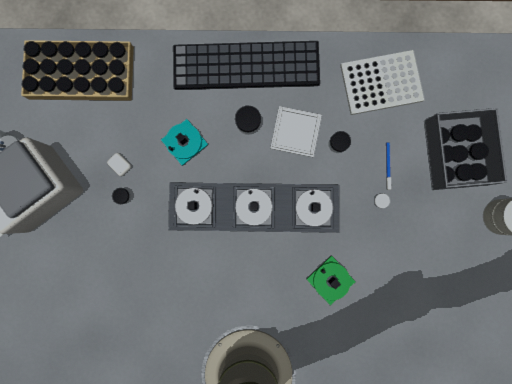

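View pics/side0.png

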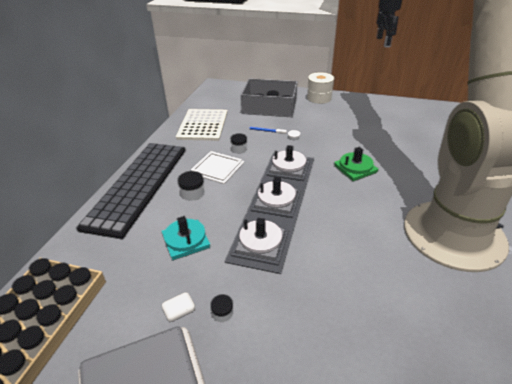

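The top view shows the board with three white-disc platters at (194,207), (254,207) and (315,208), and the cradle at (297,132) between the jars at (248,119) and (340,141). The turquoise unit at (185,141) and the green one at (331,281) are look-alikes and stand outside the board. I'll enlarge and measure next.

```bash
cat > h.py <<'E'
import numpy as np,cv2
def ray(f,uv,z):
    K=f["K"];T=f["extrinsics"]
    d=np.array([(uv[0]-K[0,2])/K[0,0],-(uv[1]-K[1,2])/K[1,1],-1.0])
    d=T[:3,:3]@d;o=T[:3,3]
    return (o+d*(z-o[2])/d[2])
def proj(f,p):
    T=f["extrinsics"];c=T[:3,:3].T@(np.array(p)-T[:3,3])
    return np.array([f["K"][0,2]+f["K"][0,0]*c[0]/-c[2],f["K"][1,2]+f["K"][1,1]*(-c[1])/-c[2]])
def rectify(f,z,x0,x1,y0,y1,mmpp=1.0):
    # orthophoto at plane z: image col -> -y, row -> -x
    W=int((y1-y0)*1000/mmpp);H=int((x1-x0)*1000/mmpp)
    src=np.float32([proj(f,(x1,y1,z)),proj(f,(x1,y0,z)),proj(f,(x0,y0,z)),proj(f,(x0,y1,z))])
    M=cv2.getPerspectiveTransform(src,np.float32([[0,0],[W,0],[W,H],[0,H]]))
    return cv2.warpPerspective(f["frame"],M,(W,H),flags=cv2.INTER_CUBIC)
E
python3 - <<'E'
from h import *
f=dict(np.load("top0.npz"));g=dict(np.load("side0.npz"))
c=cv2.resize(f["frame"][95:240,160:350],None,fx=4,fy=4,interpolation=cv2.INTER_CUBIC);cv2.imwrite("pics/c1.png",c)
c=cv2.resize(g["frame"][125:275,180:330],None,fx=4,fy=4,interpolation=cv2.INTER_CUBIC);cv2.imwrite("pics/c2.png",c)
gray=f["frame"].max(2)
hsv=cv2.cvtColor(f["frame"],cv2.COLOR_BGR2HSV)
# white discs & cradle
m=((gray>150)&(hsv[...,1]<40)).astype(np.uint8);m[:100]=0;m[240:]=0;m[:,:160]=0;m[:,360:]=0
n,l,st,ce=cv2.connectedComponentsWithStats(m)
for i in range(1,n):
    if st[i,4]>300:
        cs,_=cv2.findContours((l==i).astype(np.uint8),cv2.RETR_EXTERNAL,cv2.CHAIN_APPROX_NONE)
        h=cv2.convexHull(cs[0]);r=cv2.minAreaRect(h);e=cv2.fitEllipse(h)
        print(st[i],np.round(ce[i],2),r,e)
        if r[0][1]<170:
            for p in cv2.boxPoints(r): print("cr",np.round(ray(f,p,.014),4),np.round(ray(f,p,.006),4))
            print("cr ctr",ray(f,r[0],.006),ray(f,r[0],.014))
        else: print("disc",np.round(ray(f,e[0],.038),4))
E
```

```text
[ 271  106   51   51 1816] [295.58 131.09] ((295.69232177734375, 131.03846740722656), (43.73389434814453, 42.949432373046875), 11.309932708740234) ((295.6697692871094, 131.11985778808594), (44.64907455444336, 124.51567840576172), 11.49168586730957)
cr [ 0.6244 -0.0535  0.014 ] [ 0.6259 -0.0538  0.006 ]
cr [ 0.7458 -0.0761  0.014 ] [ 0.7483 -0.0766  0.006 ]
cr [ 0.7225 -0.1979  0.014 ] [ 0.7248 -0.1993  0.006 ]
cr [ 0.6015 -0.1744  0.014 ] [ 0.6029 -0.1757  0.006 ]
cr ctr [ 0.67521937 -0.12638682  0.006     ] [ 0.67328299 -0.12550838  0.014     ]
[175 188  37  36 879] [192.82 206.2 ] ((193.00003051757812, 206.00001525878906), (35.35533905029297, 35.35533905029297), 45.0) ((192.9121856689453, 205.76470947265625), (35.82817840576172, 36.06602478027344), 179.54920959472656)
disc [0.4568 0.1564 0.038 ]
[236 189  36  36 903] [253.38 206.95] ((253.5, 206.5), (35.0, 35.0), 90.0) ((253.27378845214844, 206.6102294921875), (36.06764221191406, 36.19861602783203), 159.91452026367188)
disc [ 0.4568 -0.0086  0.038 ]
[296 190  37  36 889] [313.91 207.86] ((314.0, 207.5), (35.0, 36.0), 90.0) ((313.9813537597656, 207.43850708007812), (36.114341735839844, 36.25547409057617), 141.20526123046875)
disc [ 0.4569 -0.174   0.038 ]
```

View pics/c1.png

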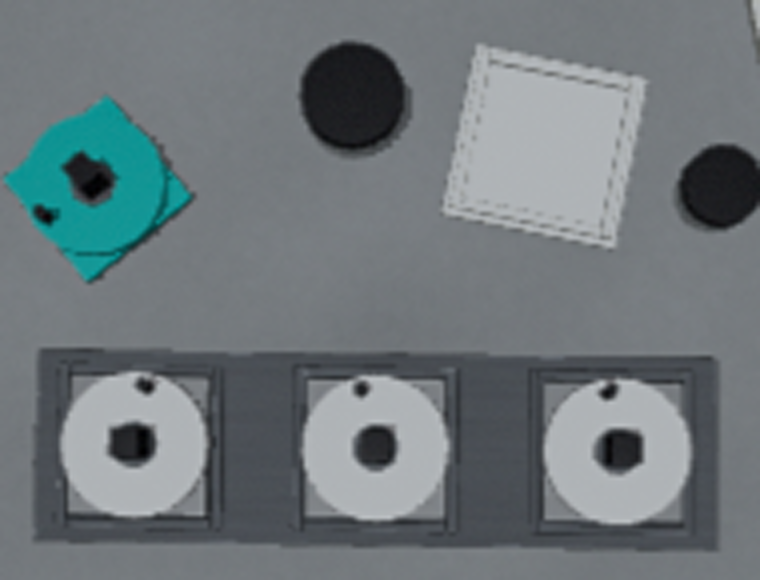

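View pics/c2.png

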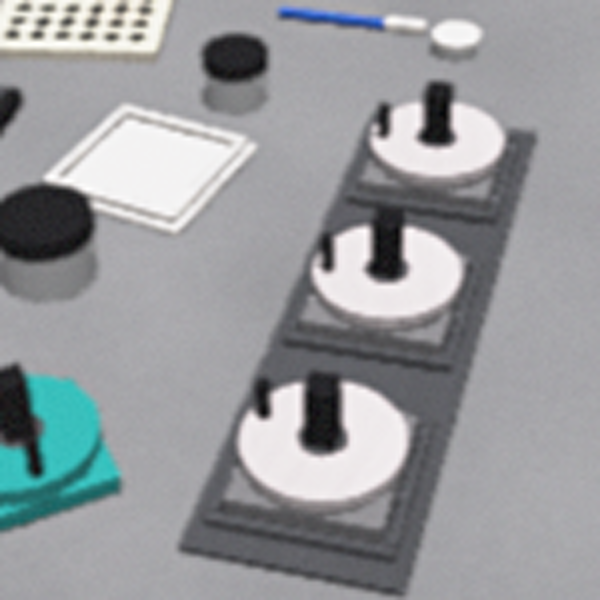

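```bash
python3 - <<'E'
from h import *
f=dict(np.load("top0.npz"));g=dict(np.load("side0.npz"))
C=[(.4568,.1564),(.4568,-.0086),(.4569,-.174)]
for i,c in enumerate(C):
    im=rectify(f,.066,c[0]-.06,c[0]+.08,c[1]-.06,c[1]+.06,.5)
    cv2.imwrite(f"pics/p{i}.png",cv2.resize(im,None,fx=2,fy=2))
    m=((im.max(2)<75)).astype(np.uint8)
    n,l,st,ce=cv2.connectedComponentsWithStats(m)
    for j in range(1,n):
        if 60<st[j,4]<6000:
            x=c[0]+.08-ce[j,1]*.0005; y=c[1]+.06-ce[j,0]*.0005
            if st[j,0]>40 and st[j,1]+st[j,3]<260: print(i,st[j],round(x,4),round(y,4),"phi(if peg)",np.arctan2(y-c[1],x-c[0]),np.hypot(y-c[1],x-c[0]))
# side view: discs & cradle corners
gr=g["frame"].min(2);m=(gr>170).astype(np.uint8);m[:145]=0;m[275:]=0;m[:,:185]=0;m[:,320:]=0
n,l,st,ce=cv2.connectedComponentsWithStats(m)
for i in range(1,n):
    if st[i,4]>200:
        cs,_=cv2.findContours((l==i).astype(np.uint8),cv2.RETR_EXTERNAL,cv2.CHAIN_APPROX_NONE)
        h=cv2.convexHull(cs[0]); e=cv2.fitEllipse(h)
        w=np.array([ray(g,p[0],.038)[:2] for p in cs[0]],np.float32)
        print(st[i],"circle",cv2.minEnclosingCircle(w))
        w=np.array([ray(g,p[0],.006)[:2] for p in cs[0]],np.float32)
        print("   rect",cv2.minAreaRect(w))
E
```

```text
0 [133  75  21  18 258] 0.4953 0.1447 phi(if peg) -0.2944219520126082 0.04019064185911055
0 [  99  135   58   49 2414] 0.4571 0.1527 phi(if peg) -1.4970081116279417 0.003753585937088349
1 [140  36  21   4  71] 0.518 -0.0239 phi(if peg) -0.24538462808331685 0.06310879963327257
1 [ 226   54    9  129 1034] 0.4778 -0.0637 phi(if peg) -1.2067216730453154 0.05891225630679095
1 [152  63  64   9 251] 0.5039 -0.0427 phi(if peg) -0.6269122573213186 0.058146645922399355
1 [ 94  76  15  16 179] 0.4951 0.0008 phi(if peg) 0.24138619357888927 0.03941364834882596
1 [212  90   7  36 147] 0.4823 -0.0562 phi(if peg) -1.0784039945685622 0.05398455380149203
1 [  97  133   50   51 2128] 0.4574 -0.0096 phi(if peg) -1.0275968076454358 0.0011450879056377275
2 [209  35  27   6 116] 0.5182 -0.2257 phi(if peg) -0.6998993608653208 0.08019906502241578
2 [179  49  32   7 160] 0.5109 -0.2121 phi(if peg) -0.6134565154501005 0.06609920589183536
2 [209  56   7  88 393] 0.4868 -0.2201 phi(if peg) -0.9945045640767022 0.05496072594542414
2 [147  64  54   8 270] 0.5034 -0.2014 phi(if peg) -0.5325273106601065 0.0540040455
[... 346 characters left out ...]
7), (0.13884574174880981, 0.13363109529018402), 78.66114807128906)
[273 150  33  19 396] circle ((0.45565512776374817, -0.17199689149856567), 0.052934758365154266)
   rect ((0.4635719060897827, -0.21818703413009644), (0.1023382842540741, 0.10255731642246246), 14.087142944335938)
[258 182  38  23 537] circle ((0.4547794759273529, -0.005288138519972563), 0.051143620163202286)
   rect ((0.462546169757843, -0.04117486998438835), (0.10530074685811996, 0.09901242703199387), 14.262612342834473)
[240 221  42  29 794] circle ((0.454472154378891, 0.1593935340642929), 0.05069976672530174)
   rect ((0.4632171392440796, 0.13016371428966522), (0.10308223217725754, 0.09746404737234116), 14.430891990661621)
```

```bash
cat >> h.py <<'E'
from scipy.spatial.transform import Rotation as Ro
def st(manip):
    s=manip.observe();R=Ro.from_quat(s["tcp_rot"]);x=R.as_matrix()[:,0]
    return s,np.array(s["tool_pos"]),R,np.arctan2(x[1],x[0])
def to(manip,p,yaw):
    s,t,R,y=st(manip)
    Rt=Ro.from_matrix(np.array([[np.cos(yaw),np.sin(yaw),0],[np.sin(yaw),-np.cos(yaw),0],[0,0,-1]]))
    d=np.array(p)-t
    print("t",round(s["time"],2),"pos",np.round(t,4),"yaw",round(y,4),"open",round(s["opening"],3),"F",np.round(s["ft_force"],2),"q",np.round(s["joints"],2))
    print("shift now-frame",np.round(R.inv().apply(d),4),"shift after turn",np.round(Rt.inv().apply(d),4),"rotvec",np.round((R.inv()*Rt).as_rotvec(),4), "rz total",round(-(yaw-y),4))
E
python3 -c "
from cell import manip
from h import *
to(manip,(.495,-.163,.14),1.831)"
```

```text
t 0.1 pos [ 0.2285 -0.6876  0.2555] yaw -1.2499 open 1.0 F [0.63 0.31 0.09] q [ 1.17  0.6  -0.    1.6   0.    0.94 -0.08]
shift now-frame [-0.4136 -0.4184  0.1161] shift after turn [0.4384 0.3925 0.1155] rotvec [-2.2000e-03  2.0000e-04 -3.0809e+00] rz total -3.0809
```

Request:
move_arm:
  commands: [-0.01, -0.01, 0, 0, 0, 0, 0.28, -0.02, -0.02, 0, 0, 0, 0, 0.28, -0.023, -0.023, 0, 0, 0, 0, 0.28, -0.023, -0.023, 0, 0, 0, 0, 0.28, -0.023, -0.023, 0, 0, 0, 0, 0.28, -0.023, -0.023, 0, 0, 0, 0, 0.28, -0.023, -0.023, 0, 0, 0, 0, 0.28, -0.023, -0.023, 0, 0, 0, 0, 0.28, -0.023, -0.023, 0, 0, 0, 0, 0.28, -0.023, -0.023, 0, 0, 0, 0, 0.28, -0.023, -0.023, 0, 0, 0, 0, 0.28, -0.023, -0.023, 0, 0, 0, 0, 0.28]
  newtons: 20

```text
time: 1.1
tool_pos: [0.3937, -0.3569, 0.2562]
tcp_rot: [0.811, -0.585, -0.0, -0.0]
ft_force: [0.7, -0.2, -0.3]
opening: 0.28
```

Request:
move_arm:
  commands: [-0.023, -0.023, 0, 0, 0, 0, 0.28, -0.023, -0.023, 0, 0, 0, 0, 0.28, -0.023, -0.023, 0, 0, 0, 0, 0.28, -0.023, -0.023, 0, 0, 0, 0, 0.28, -0.023, -0.023, 0, 0, 0, 0, 0.28, -0.023, -0.023, 0, 0, 0, 0, 0.28, -0.01, -0.015, 0.0, 0, 0, 0, 0.28, 0, 0, 0, 0, 0, -0.1, 0.28, 0, 0, 0.005, 0, 0, -0.12, 0.28, 0, 0, 0.005, 0, 0, -0.12, 0.28, 0, 0, 0.005, 0, 0, -0.12, 0.28, 0, 0, 0.005, 0, 0, -0.12, 0.28]

```text
time: 2.1
tool_pos: [0.4914, -0.1696, 0.236]
tcp_rot: [0.946, -0.325, -0.0, -0.0]
ft_force: [-0.7, -0.3, -0.2]
opening: 0.28
```

Request:
move_arm:
  commands: [0, 0, 0.005, 0, 0, -0.12, 0.28, 0, 0, 0.005, 0, 0, -0.12, 0.28, 0, 0, 0.005, 0, 0, -0.12, 0.28, 0, 0, 0.005, 0, 0, -0.12, 0.28, 0, 0, 0.005, 0, 0, -0.12, 0.28, 0, 0, 0.005, 0, 0, -0.12, 0.28, 0, 0, 0.005, 0, 0, -0.12, 0.28, 0, 0, 0.005, 0, 0, -0.12, 0.28, 0, 0, 0.005, 0, 0, -0.12, 0.28, 0, 0, 0.005, 0, 0, -0.12, 0.28, 0, 0, 0.005, 0, 0, -0.12, 0.28, 0, 0, 0.005, 0, 0, -0.12, 0.28]

```text
time: 3.1
tool_pos: [0.4913, -0.1699, 0.176]
tcp_rot: [0.926, 0.379, -0.0, -0.0]
ft_force: [0.2, 0.1, 0.1]
opening: 0.284
```

```bash
python3 -c "
from cell import manip
from h import *
to(manip,(.495,-.163,.115),1.831)"
```

```text
t 3.1 pos [ 0.4913 -0.1699  0.176 ] yaw 0.7766 open 0.284 F [0.19 0.06 0.07] q [ 0.63  0.53 -0.58  2.12  0.48  0.63  0.5 ]
shift now-frame [ 0.0074 -0.0023  0.061 ] shift after turn [0.0057 0.0053 0.061 ] rotvec [-3.0000e-04 -0.0000e+00 -1.0544e+00] rz total -1.0544
```

Request:
move_arm:
  commands: [0, 0, 0.005, 0, 0, -0.117, 0.28, 0, 0, 0.005, 0, 0, -0.117, 0.28, 0, 0, 0.006, 0, 0, -0.117, 0.28, 0, 0, 0.006, 0, 0, -0.117, 0.28, 0, 0, 0.007, 0, 0, -0.117, 0.28, 0, 0, 0.007, 0, 0, -0.117, 0.28, 0, 0, 0.007, 0, 0, -0.117, 0.28, 0, 0, 0.006, 0, 0, -0.117, 0.28, 0, 0, 0.006, 0, 0, -0.117, 0.28, 0.003, 0.003, 0.003, 0, 0, 0, 0.28, 0.0025, 0.0025, 0.002, 0, 0, 0, 0.28, 0, 0, 0, 0, 0, 0, 0.28]

```text
time: 4.1
tool_pos: [0.4962, -0.1626, 0.1162]
tcp_rot: [0.614, 0.79, 0.0, -0.0]
ft_force: [0.3, 0.5, -0.1]
opening: 0.279
```

```bash
python3 - <<'E'
from cell import manip
from h import *
to(manip,(.495,-.163,.072),1.831)
for n in("top","side"):
    f=manip.grab_frame(n)["frame"]
    c=f[150:250,260:360] if n=="top" else f[80:230,220:370]
    cv2.imwrite(f"pics/a_{n}.png",cv2.resize(c,None,fx=4,fy=4,interpolation=cv2.INTER_CUBIC))
E
```

```text
t 4.1 pos [ 0.4962 -0.1626  0.1162] yaw 1.8206 open 0.279 F [ 0.28  0.47 -0.11] q [ 0.72  0.68 -0.76  2.15  0.82  0.63  1.19]
shift now-frame [-0.0001 -0.0012  0.0442] shift after turn [-0.0001 -0.0012  0.0442] rotvec [ 0.0003 -0.0007 -0.0104] rz total -0.0104
```

View pics/a_side.png

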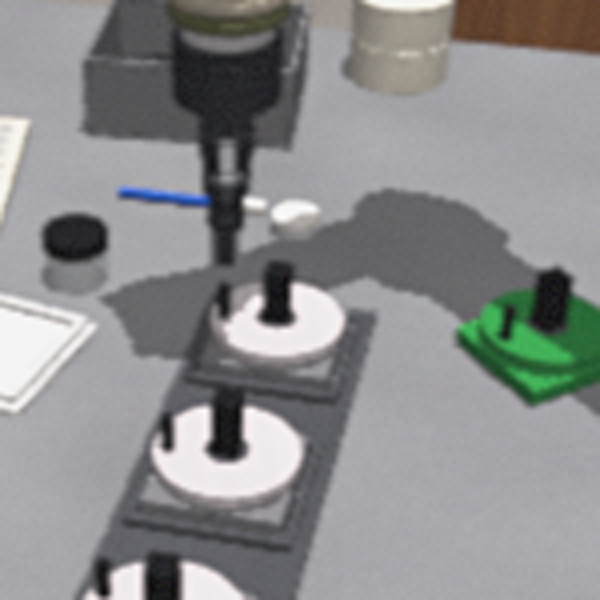

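View pics/a_top.png

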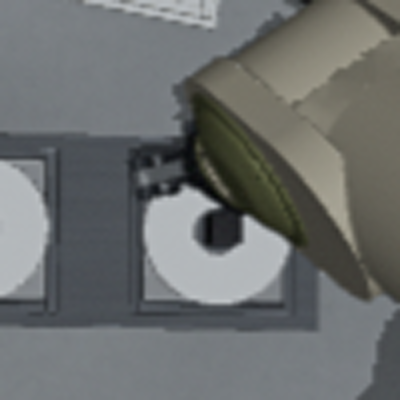

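Request:
move_arm:
  commands: [0, -0.0005, 0.01, 0, 0, 0, 0.28, 0, -0.0005, 0.012, 0, 0, 0, 0.28, 0, 0, 0.012, 0, 0, 0, 0.28, 0, 0, 0.01, 0, 0, 0, 0.28, 0, 0, 0, 0, 0, 0, 0.28]

```text
time: 4.62
tool_pos: [0.494, -0.1641, 0.0706]
tcp_rot: [0.613, 0.79, -0.001, -0.001]
ft_force: [-1.1, -0.2, 0.7]
opening: 0.275
```

Request:
move_arm:
  commands: [-0.0032, -0.0001, 0, 0, 0, 0.08, 0.28, -0.0032, -0.0001, 0, 0, 0, 0.08, 0.28, -0.0032, -0.0001, 0, 0, 0, 0.08, 0.28, -0.0032, -0.0001, 0, 0, 0, 0.08, 0.28, -0.0032, -0.0001, 0, 0, 0, 0.08, 0.28, -0.0032, -0.0001, 0, 0, 0, 0.08, 0.28]

```text
time: 5.12
tool_pos: [0.4953, -0.1824, 0.0725]
tcp_rot: [0.784, 0.621, 0.001, -0.0]
ft_force: [0.1, 3.1, -3.0]
opening: 0.28
```

```bash
python3 - <<'E'
from cell import manip
from h import *
to(manip,(.495,-.163,.072),1.831-.48)
E
```

```text
t 5.12 pos [ 0.4953 -0.1824  0.0725] yaw 1.3391 open 0.28 F [ 0.08  3.13 -2.98] q [ 0.63  0.71 -0.56  2.16  0.83  0.49  0.76]
shift now-frame [ 0.0188 -0.0047  0.0005] shift after turn [ 0.0188 -0.0045  0.0005] rotvec [ 0.0001 -0.0012 -0.0119] rz total -0.0119
```

Request:
move_arm:
  commands: [-0.0032, -0.0001, 0, 0, 0, 0.08, 0.28, -0.0032, -0.0001, 0, 0, 0, 0.08, 0.28, -0.0032, -0.0001, 0, 0, 0, 0.08, 0.28, -0.0032, -0.0001, 0, 0, 0, 0.08, 0.28]

```text
time: 5.45
tool_pos: [0.4907, -0.1941, 0.0725]
tcp_rot: [0.873, 0.488, 0.001, -0.0]
ft_force: [-0.8, 4.0, -1.5]
opening: 0.282
```

Request:
move_arm:
  commands: [-0.0032, -0.0001, 0, 0, 0, 0.08, 0.28, -0.0032, -0.0001, 0, 0, 0, 0.08, 0.28, -0.0032, -0.0001, 0, 0, 0, 0.08, 0.28, -0.0032, -0.0001, 0, 0, 0, 0.08, 0.28]

```text
time: 5.78
tool_pos: [0.4829, -0.2038, 0.0726]
tcp_rot: [0.939, 0.343, 0.001, -0.0]
ft_force: [1.5, 4.0, -0.8]
opening: 0.279
```

```bash
python3 - <<'E'
from cell import manip
from h import *
to(manip,(.495,-.163,.072),1.831-1.12)
for n in("top","side"):
    f=manip.grab_frame(n)["frame"]
    c=f[150:250,260:360] if n=="top" else f[80:230,220:370]
    cv2.imwrite(f"pics/b_{n}.png",cv2.resize(c,None,fx=4,fy=4,interpolation=cv2.INTER_CUBIC))
E
```

```text
t 5.78 pos [ 0.4829 -0.2038  0.0726] yaw 0.6995 open 0.279 F [ 1.52  4.01 -0.84] q [ 0.57  0.68 -0.4   2.18  0.66  0.4   0.33]
shift now-frame [ 0.0355 -0.0234  0.0007] shift after turn [ 0.0358 -0.023   0.0006] rotvec [ 0.0001 -0.0019 -0.0115] rz total -0.0115
```

View pics/b_side.png

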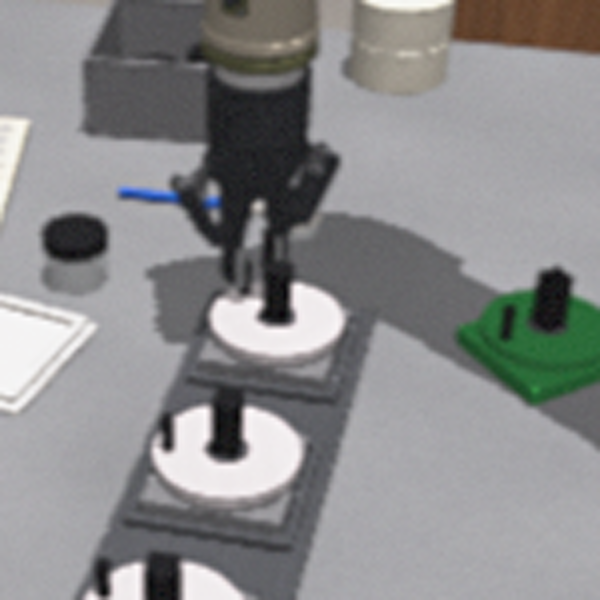

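Request:
move_arm:
  commands: [-0.0032, -0.0001, 0, 0, 0, 0.08, 0.28, -0.0032, -0.0001, 0, 0, 0, 0.08, 0.28, -0.0032, -0.0001, 0, 0, 0, 0.08, 0.28, -0.0032, -0.0001, 0, 0, 0, 0.08, 0.28]

```text
time: 6.22
tool_pos: [0.4725, -0.2108, 0.0726]
tcp_rot: [0.982, 0.19, 0.001, -0.0]
ft_force: [3.1, 4.2, -0.9]
opening: 0.28
```

Request:
move_arm:
  commands: [-0.0032, -0.0001, 0, 0, 0, 0.08, 0.28, -0.0032, -0.0001, 0, 0, 0, 0.08, 0.28, -0.0032, -0.0001, 0, 0, 0, 0.08, 0.28, -0.0032, -0.0001, 0, 0, 0, 0.08, 0.28]

```text
time: 6.55
tool_pos: [0.4605, -0.2138, 0.0727]
tcp_rot: [1.0, 0.031, 0.001, -0.0]
ft_force: [3.6, 2.2, -0.6]
opening: 0.276
```

Request:
move_arm:
  commands: [-0.0032, -0.0001, 0, 0, 0, 0.08, 0.28, -0.0032, -0.0001, 0, 0, 0, 0.08, 0.28, -0.0032, -0.0001, 0, 0, 0, 0.08, 0.28, -0.0032, -0.0001, 0, 0, 0, 0.08, 0.28]

```text
time: 6.88
tool_pos: [0.4483, -0.213, 0.0727]
tcp_rot: [0.992, -0.128, 0.002, -0.0]
ft_force: [4.1, 1.6, -0.5]
opening: 0.283
```

```bash
python3 - <<'E'
from cell import manip
from h import *
to(manip,(.495,-.163,.072),1.831-2.08)
for n in("top","side"):
    f=manip.grab_frame(n)["frame"]
    c=f[150:250,260:360] if n=="top" else f[80:230,220:370]
    cv2.imwrite(f"pics/c_{n}.png",cv2.resize(c,None,fx=4,fy=4,interpolation=cv2.INTER_CUBIC))
E
```

```text
t 6.88 pos [ 0.4483 -0.213   0.0727] yaw -0.2573 open 0.283 F [ 4.08  1.58 -0.54] q [ 0.43  0.64 -0.15  2.25  0.34  0.27 -0.27]
shift now-frame [ 0.0325 -0.0603  0.0009] shift after turn [ 0.033  -0.06    0.0007] rotvec [-0.0008 -0.0036 -0.0083] rz total -0.0083
```

View pics/c_side.png

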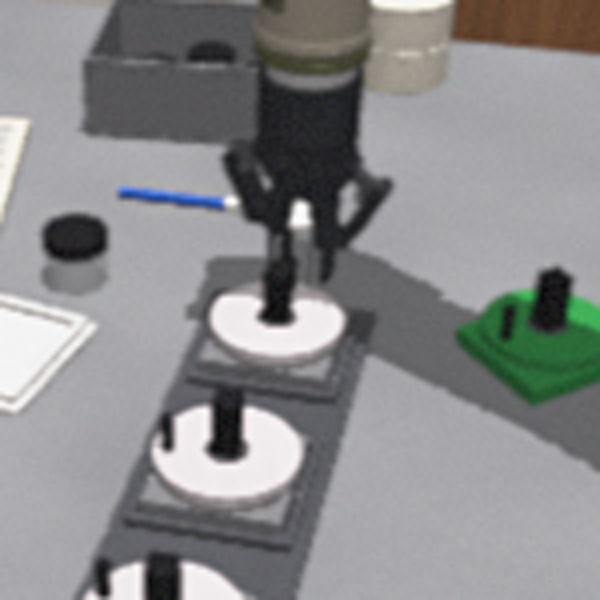

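View pics/c_top.png

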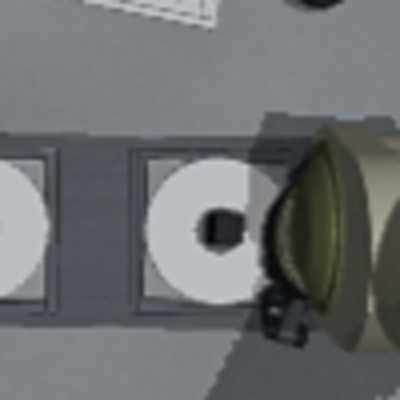

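Request:
move_arm:
  commands: [-0.0032, -0.0001, 0, 0, 0, 0.08, 0.28, -0.0032, -0.0001, 0, 0, 0, 0.08, 0.28]

```text
time: 7.15
tool_pos: [0.4421, -0.2113, 0.0726]
tcp_rot: [0.979, -0.206, 0.002, -0.0]
ft_force: [3.7, 0.9, 1.5]
opening: 0.277
```

Request:
move_arm:
  commands: [0.0032, -0.0001, 0, 0, 0, -0.08, 0.28, 0.0032, -0.0001, 0, 0, 0, -0.08, 0.28, 0, 0, 0, 0, 0, 0, 0.28, 0, 0, -0.01, 0, 0, 0, 0.28, 0, 0, -0.02, 0, 0, 0, 0.28, 0, 0, -0.02, 0, 0, 0, 0.28, 0, 0, -0.02, 0, 0, 0, 0.28, 0, 0, 0, 0, 0, 0, 0.28]

```text
time: 7.82
tool_pos: [0.4469, -0.214, 0.1451]
tcp_rot: [0.992, -0.128, 0.002, 0.001]
ft_force: [0.9, 1.0, -1.3]
opening: 0.279
```

```bash
python3 - <<'E'
from cell import manip
from h import *
to(manip,(.4945,.0015,.142),.24+1.571)
E
```

```text
t 7.82 pos [ 0.4469 -0.214   0.1451] yaw -0.2573 open 0.279 F [ 0.86  0.96 -1.28] q [ 0.51  0.51 -0.24  2.21  0.28  0.45 -0.21]
shift now-frame [-0.0088 -0.2206  0.0029] shift after turn [0.198  0.0975 0.0031] rotvec [ 3.8000e-03 -1.2000e-03 -2.0683e+00] rz total -2.0683
```

Request:
move_arm:
  commands: [-0.001, -0.018, 0, 0, 0, 0, 0.28, -0.001, -0.028, 0, 0, 0, 0, 0.28, -0.001, -0.03, 0, 0, 0, 0, 0.28, -0.001, -0.03, 0, 0, 0, 0, 0.28, -0.001, -0.03, 0, 0, 0, 0, 0.28, -0.001, -0.03, 0, 0, 0, 0, 0.28, -0.001, -0.03, 0, 0, 0, 0, 0.28, -0.002, -0.0246, 0, 0, 0, 0, 0.28, 0, 0, 0, 0, 0, -0.12, 0.28, 0, 0, 0, 0, 0, -0.12, 0.28, 0, 0, 0, 0, 0, -0.12, 0.28, 0, 0, 0, 0, 0, -0.12, 0.28]

```text
time: 8.82
tool_pos: [0.4931, 0.0024, 0.1418]
tcp_rot: [0.993, 0.115, -0.001, 0.0]
ft_force: [0.0, 0.5, 0.3]
opening: 0.28
```

Request:
move_arm:
  commands: [0, 0, 0, 0, 0, -0.12, 0.28, 0, 0, 0, 0, 0, -0.12, 0.28, 0, 0, 0, 0, 0, -0.12, 0.28, 0, 0, 0, 0, 0, -0.12, 0.28, 0, 0, 0, 0, 0, -0.12, 0.28, 0, 0, 0, 0, 0, -0.12, 0.28, 0, 0, 0, 0, 0, -0.12, 0.28, 0, 0, 0, 0, 0, -0.12, 0.28, 0, 0, 0, 0, 0, -0.12, 0.28, 0, 0, 0, 0, 0, -0.12, 0.28, 0, 0, 0, 0, 0, -0.12, 0.28, 0, 0, 0, 0, 0, -0.12, 0.28]

```text
time: 9.82
tool_pos: [0.4932, 0.0019, 0.1418]
tcp_rot: [0.672, 0.741, -0.0, -0.0]
ft_force: [-0.2, 0.8, -0.6]
opening: 0.283
```

```bash
python3 - <<'E'
from cell import manip
from h import *
to(manip,(.4945,.0015,.072),.24+1.571)
f=manip.grab_frame("side")
cv2.imwrite("pics/d.png",cv2.resize(f["frame"][130:280,200:350],None,fx=4,fy=4,interpolation=cv2.INTER_CUBIC))
E
```

```text
t 9.82 pos [0.4932 0.0019 0.1418] yaw 1.669 open 0.283 F [-0.17  0.76 -0.56] q [ 0.39  0.6  -0.74  2.19  0.73  0.61  0.79]
shift now-frame [-0.0005  0.0014  0.0698] shift after turn [-0.0007  0.0012  0.0698] rotvec [-1.10e-03  1.00e-04 -1.42e-01] rz total -0.142
```

View pics/d.png

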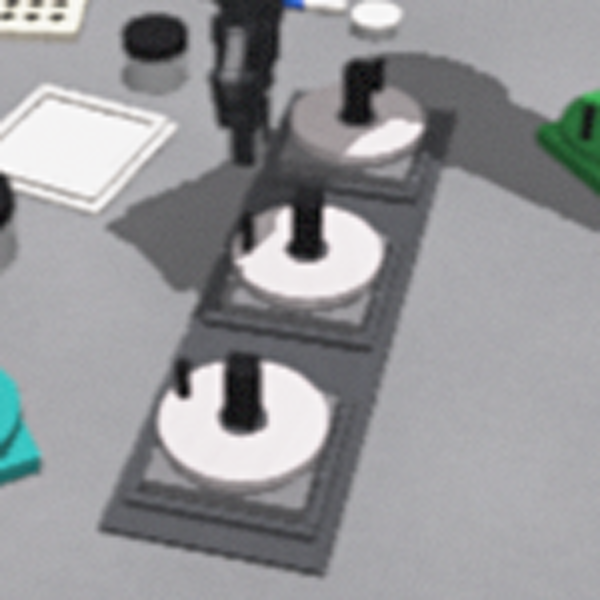

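The right unit's peg now stands behind its post, so that disc is turned past a quarter, and it dragged at about 4.3 N. Next is the middle unit.

Request:
move_arm:
  commands: [0, 0.001, 0.015, 0, 0, -0.07, 0.28, 0, 0, 0.018, 0, 0, -0.07, 0.28, 0, 0, 0.018, 0, 0, 0, 0.28, 0, 0, 0.018, 0, 0, 0, 0.28, 0, 0, 0, 0, 0, 0, 0.28]

```text
time: 10.28
tool_pos: [0.4931, 0.002, 0.0706]
tcp_rot: [0.621, 0.784, -0.001, -0.002]
ft_force: [-0.2, 0.9, 0.0]
opening: 0.282
```

Request:
move_arm:
  commands: [-0.0032, -0.0001, 0, 0, 0, 0.08, 0.28, -0.0032, -0.0001, 0, 0, 0, 0.08, 0.28, -0.0032, -0.0001, 0, 0, 0, 0.08, 0.28, -0.0032, -0.0001, 0, 0, 0, 0.08, 0.28, -0.0032, -0.0001, 0, 0, 0, 0.08, 0.28, -0.0032, -0.0001, 0, 0, 0, 0.08, 0.28]

```text
time: 10.78
tool_pos: [0.4948, -0.0167, 0.0739]
tcp_rot: [0.791, 0.612, 0.0, -0.0]
ft_force: [-0.1, 0.3, -0.3]
opening: 0.283
```

Request:
move_arm:
  commands: [-0.0032, -0.0001, 0, 0, 0, 0.08, 0.28, -0.0032, -0.0001, 0, 0, 0, 0.08, 0.28, -0.0032, -0.0001, 0, 0, 0, 0.08, 0.28, -0.0032, -0.0001, 0, 0, 0, 0.08, 0.28]

```text
time: 11.12
tool_pos: [0.49, -0.0284, 0.074]
tcp_rot: [0.878, 0.478, 0.0, 0.0]
ft_force: [-0.1, 1.2, 0.2]
opening: 0.28
```

Request:
move_arm:
  commands: [-0.0032, -0.0001, 0, 0, 0, 0.08, 0.28, -0.0032, -0.0001, 0, 0, 0, 0.08, 0.28, -0.0032, -0.0001, 0, 0, 0, 0.08, 0.28, -0.0032, -0.0001, 0, 0, 0, 0.08, 0.28]

```text
time: 11.45
tool_pos: [0.4817, -0.038, 0.074]
tcp_rot: [0.943, 0.332, 0.001, 0.0]
ft_force: [-0.1, 0.7, -0.1]
opening: 0.277
```

```bash
python3 - <<'E'
from cell import manip
from h import *
to(manip,(.4945,.0015,.072),.24+1.571-1.12)
f=manip.grab_frame("side")
cv2.imwrite("pics/e.png",cv2.resize(f["frame"][130:280,200:350],None,fx=4,fy=4,interpolation=cv2.INTER_CUBIC))
E
```

```text
t 11.45 pos [ 0.4817 -0.038   0.074 ] yaw 0.6771 open 0.277 F [-0.1   0.66 -0.07] q [ 0.19  0.64 -0.32  2.27  0.66  0.31 -0.04]
shift now-frame [ 0.0348 -0.0227  0.002 ] shift after turn [ 0.0351 -0.0223  0.002 ] rotvec [ 0.0004 -0.001  -0.0139] rz total -0.0139
```

View pics/e.png

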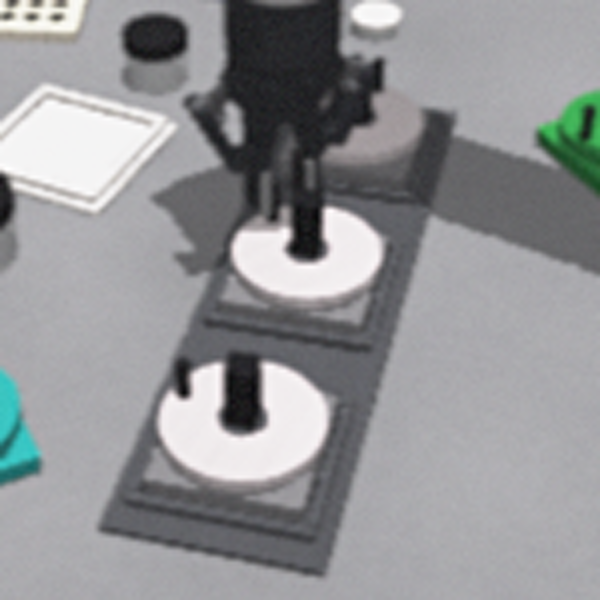

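Peg engaged and the drag is under 1 N, so the middle disc runs freely. I'll finish its turn.

Request:
move_arm:
  commands: [-0.0032, -0.0001, 0, 0, 0, 0.08, 0.28, -0.0032, -0.0001, 0, 0, 0, 0.08, 0.28, -0.0032, -0.0001, 0, 0, 0, 0.08, 0.28, -0.0032, -0.0001, 0, 0, 0, 0.08, 0.28, -0.0032, -0.0001, 0, 0, 0, 0.08, 0.28, -0.0032, -0.0001, 0, 0, 0, 0.08, 0.28, -0.0032, -0.0001, 0, 0, 0, 0.08, 0.28]

```text
time: 12.08
tool_pos: [0.4613, -0.0467, 0.0738]
tcp_rot: [0.998, 0.06, 0.0, -0.0]
ft_force: [1.0, -0.1, 0.6]
opening: 0.28
```

Request:
move_arm:
  commands: [-0.0032, -0.0001, 0, 0, 0, 0.08, 0.28, -0.0032, -0.0001, 0, 0, 0, 0.08, 0.28, -0.0032, -0.0001, 0, 0, 0, 0.08, 0.28, -0.0032, -0.0001, 0, 0, 0, 0.08, 0.28, -0.0032, -0.0001, 0, 0, 0, 0.08, 0.28, -0.0032, -0.0001, 0, 0, 0, 0.08, 0.28, -0.0032, -0.0001, 0, 0, 0, 0.08, 0.28]

```text
time: 12.67
tool_pos: [0.4394, -0.0433, 0.0737]
tcp_rot: [0.976, -0.218, 0.0, -0.0]
ft_force: [1.0, 0.7, -0.7]
opening: 0.284
```

Request:
move_arm:
  commands: [0.0032, -0.0001, 0, 0, 0, -0.08, 0.28, 0.0032, -0.0001, 0, 0, 0, -0.08, 0.28, 0, 0, 0, 0, 0, 0, 0.28, 0, 0, -0.01, 0, 0, 0, 0.28, 0, 0, -0.02, 0, 0, 0, 0.28, 0, 0, -0.02, 0, 0, 0, 0.28, 0, 0, -0.02, 0, 0, 0, 0.28, 0, 0, 0, 0, 0, 0, 0.28]

```text
time: 13.33
tool_pos: [0.4459, -0.0458, 0.1463]
tcp_rot: [0.99, -0.139, 0.002, -0.001]
ft_force: [0.5, 0.5, 0.4]
opening: 0.278
```

```bash
python3 - <<'E'
from cell import manip
from h import *
to(manip,(.494,.146,.142),-.294-1.571)
E
```

```text
t 13.33 pos [ 0.4459 -0.0458  0.1463] yaw -0.2796 open 0.278 F [0.54 0.5  0.44] q [ 0.12  0.47 -0.2   2.31  0.24  0.38 -0.56]
shift now-frame [-0.0068 -0.1976  0.0045] shift after turn [-0.1975  0.0096  0.0043] rotvec [-4.0000e-03 -1.5000e-03  1.5854e+00] rz total 1.5854
```

Request:
move_arm:
  commands: [-0.0008, -0.018, 0, 0, 0, 0, 0.28, -0.001, -0.03, 0, 0, 0, 0, 0.28, -0.001, -0.032, 0, 0, 0, 0, 0.28, -0.001, -0.032, 0, 0, 0, 0, 0.28, -0.001, -0.032, 0, 0, 0, 0, 0.28, -0.001, -0.032, 0.002, 0, 0, 0, 0.28, -0.001, -0.0216, 0.002, 0, 0, 0, 0.28, 0, 0, 0, 0, 0, 0.12, 0.28, 0, 0, 0, 0, 0, 0.12, 0.28, 0, 0, 0, 0, 0, 0.12, 0.28, 0, 0, 0, 0, 0, 0.12, 0.28, 0, 0, 0, 0, 0, 0.12, 0.28]

```text
time: 14.33
tool_pos: [0.4922, 0.1463, 0.139]
tcp_rot: [0.904, -0.428, -0.0, -0.0]
ft_force: [-0.2, -0.0, 0.2]
opening: 0.281
```

Request:
move_arm:
  commands: [0, 0, 0, 0, 0, 0.12, 0.28, 0, 0, 0, 0, 0, 0.12, 0.28, 0, 0, 0, 0, 0, 0.12, 0.28, 0, 0, 0, 0, 0, 0.12, 0.28, 0, 0, 0, 0, 0, 0.12, 0.28, 0, 0, 0, 0, 0, 0.12, 0.28, 0, 0, 0, 0, 0, 0.12, 0.28, 0, 0, 0, 0, 0, 0.12, 0.28, 0, 0, 0, 0, 0, 0, 0.28]

```text
time: 15.08
tool_pos: [0.4922, 0.1464, 0.1389]
tcp_rot: [-0.604, 0.797, 0.0, -0.0]
ft_force: [-0.3, -0.1, 0.1]
opening: 0.281
```

```bash
python3 - <<'E'
from cell import manip
from h import *
to(manip,(.494,.146,.073),-.294-1.571)
f=manip.grab_frame("side")
cv2.imwrite("pics/f.png",cv2.resize(f["frame"][130:280,200:350],None,fx=4,fy=4,interpolation=cv2.INTER_CUBIC))
E
```

```text
t 15.08 pos [0.4922 0.1464 0.1389] yaw -1.8436 open 0.281 F [-0.31 -0.09  0.1 ] q [-0.59  0.54  0.27  2.19 -0.33  0.44 -1.9 ]
shift now-frame [-0.0001 -0.0019  0.0659] shift after turn [-0.0001 -0.0018  0.0659] rotvec [ 0.0006 -0.0001  0.0214] rz total 0.0214
```

View pics/f.png

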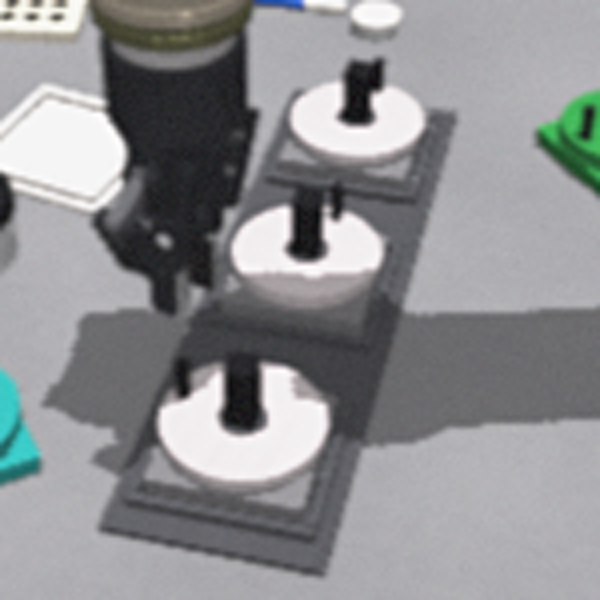

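Request:
move_arm:
  commands: [0, -0.0015, 0.012, 0, 0, 0.02, 0.28, 0, 0, 0.018, 0, 0, 0, 0.28, 0, 0, 0.018, 0, 0, 0, 0.28, 0, 0, 0.017, 0, 0, 0, 0.28, 0, 0, 0, 0, 0, 0, 0.28]

```text
time: 15.55
tool_pos: [0.4929, 0.1454, 0.0719]
tcp_rot: [-0.6, 0.8, 0.001, -0.002]
ft_force: [0.8, -0.6, -0.3]
opening: 0.284
```

Request:
move_arm:
  commands: [-0.0032, 0.0001, 0, 0, 0, -0.08, 0.28, -0.0032, 0.0001, 0, 0, 0, -0.08, 0.28, -0.0032, 0.0001, 0, 0, 0, -0.08, 0.28, -0.0032, 0.0001, 0, 0, 0, -0.08, 0.28, -0.0032, 0.0001, 0, 0, 0, -0.08, 0.28, -0.0032, 0.0001, 0, 0, 0, -0.08, 0.28, -0.0032, 0.0001, 0, 0, 0, -0.08, 0.28]

```text
time: 16.13
tool_pos: [0.4946, 0.1677, 0.0751]
tcp_rot: [0.799, -0.602, 0.0, -0.0]
ft_force: [0.3, -0.3, 0.0]
opening: 0.279
```

Request:
move_arm:
  commands: [-0.0032, 0.0001, 0, 0, 0, -0.08, 0.28, -0.0032, 0.0001, 0, 0, 0, -0.08, 0.28, -0.0032, 0.0001, 0, 0, 0, -0.08, 0.28, -0.0032, 0.0001, 0, 0, 0, -0.08, 0.28, -0.0032, 0.0001, 0, 0, 0, -0.08, 0.28]

```text
time: 16.55
tool_pos: [0.4876, 0.1819, 0.0751]
tcp_rot: [0.902, -0.431, 0.0, -0.0]
ft_force: [-0.4, -0.8, 0.7]
opening: 0.281
```

```bash
python3 - <<'E'
from cell import manip
from h import *
to(manip,(.494,.146,.073),-.294-1.571+.96)
f=manip.grab_frame("side")
cv2.imwrite("pics/g.png",cv2.resize(f["frame"][130:280,200:350],None,fx=4,fy=4,interpolation=cv2.INTER_CUBIC))
E
```

```text
t 16.55 pos [0.4876 0.1819 0.0751] yaw -0.8909 open 0.281 F [-0.43 -0.79  0.7 ] q [-0.47  0.65 -0.    2.2   0.    0.29 -1.36]
shift now-frame [0.032  0.0176 0.0021] shift after turn [0.0322 0.0171 0.0021] rotvec [-0.0006 -0.0006  0.0141] rz total 0.0141
```

View pics/g.png

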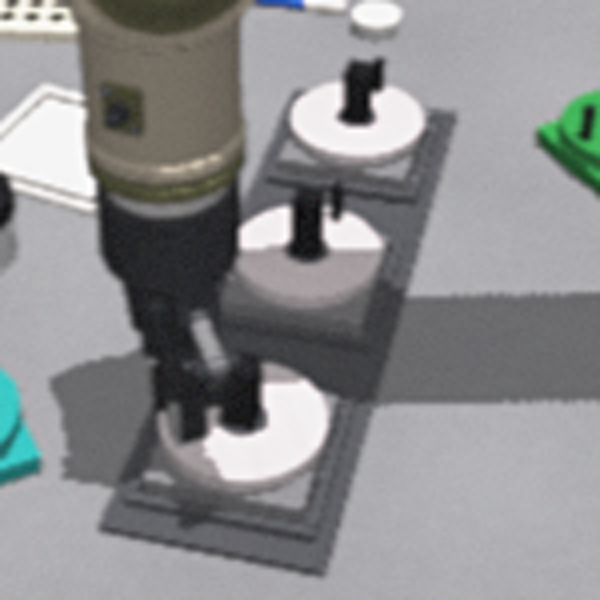

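Request:
move_arm:
  commands: [-0.0032, 0.0001, 0, 0, 0, -0.08, 0.28, -0.0032, 0.0001, 0, 0, 0, -0.08, 0.28, -0.0032, 0.0001, 0, 0, 0, -0.08, 0.28, -0.0032, 0.0001, 0, 0, 0, -0.08, 0.28, -0.0032, 0.0001, 0, 0, 0, -0.08, 0.28, -0.0032, 0.0001, 0, 0, 0, -0.08, 0.28, -0.0032, 0.0001, 0, 0, 0, -0.08, 0.28]

```text
time: 17.18
tool_pos: [0.4697, 0.1948, 0.075]
tcp_rot: [0.986, -0.166, 0.001, 0.0]
ft_force: [0.4, -0.1, 0.0]
opening: 0.284
```

Request:
move_arm:
  commands: [-0.0032, 0.0001, 0, 0, 0, -0.08, 0.28, -0.0032, 0.0001, 0, 0, 0, -0.08, 0.28, -0.0032, 0.0001, 0, 0, 0, -0.08, 0.28, -0.0032, 0.0001, 0, 0, 0, -0.08, 0.28, -0.0032, 0.0001, 0, 0, 0, -0.08, 0.28, -0.0032, 0.0001, 0, 0, 0, -0.08, 0.28, -0.0032, 0.0001, 0, 0, 0, -0.08, 0.28, -0.0032, 0.0001, 0, 0, 0, -0.08, 0.28]

```text
time: 17.85
tool_pos: [0.4446, 0.1954, 0.0749]
tcp_rot: [0.988, 0.153, 0.001, 0.0]
ft_force: [-0.2, 0.1, -0.1]
opening: 0.282
```

Request:
move_arm:
  commands: [0.0032, 0.0001, 0, 0, 0, 0.08, 0.28, 0.0032, 0.0001, 0, 0, 0, 0.08, 0.28, 0, 0, 0, 0, 0, 0, 0.28, 0, 0, -0.01, 0, 0, 0, 0.28, 0, 0, -0.02, 0, 0, 0, 0.28, 0, 0, -0.03, 0, 0, 0, 0.28, 0, 0, -0.03, 0, 0, 0, 0.28, 0, 0, -0.01, 0, 0, 0, 0.28]

```text
time: 18.52
tool_pos: [0.4513, 0.1972, 0.1779]
tcp_rot: [0.997, 0.073, 0.002, -0.0]
ft_force: [0.2, -0.9, 0.8]
opening: 0.284
```

```bash
python3 - <<'E'
from cell import manip
from h import *
to(manip,(.456,-.173,.142),0)
for n in("top","side"):
    f=manip.grab_frame(n);np.savez(f"{n}1.npz",**f)
    cv2.imwrite(f"pics/h_{n}.png",cv2.resize(f["frame"][130:290,160:360],None,fx=4,fy=4,interpolation=cv2.INTER_CUBIC)[:600])
E
```

```text
t 18.52 pos [0.4513 0.1972 0.1779] yaw 0.1454 open 0.284 F [ 0.19 -0.86  0.8 ] q [-0.27  0.46 -0.36  2.19  0.31  0.54 -0.71]
shift now-frame [-0.0491  0.367   0.0356] shift after turn [0.0047 0.3702 0.0359] rotvec [-0.0006 -0.004   0.1454] rz total 0.1454
```

View pics/h_side.png

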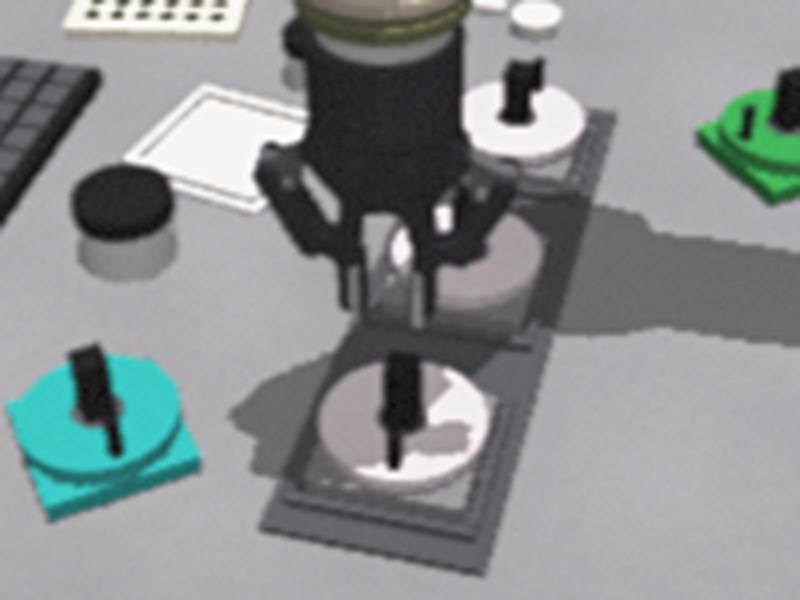

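View pics/h_top.png

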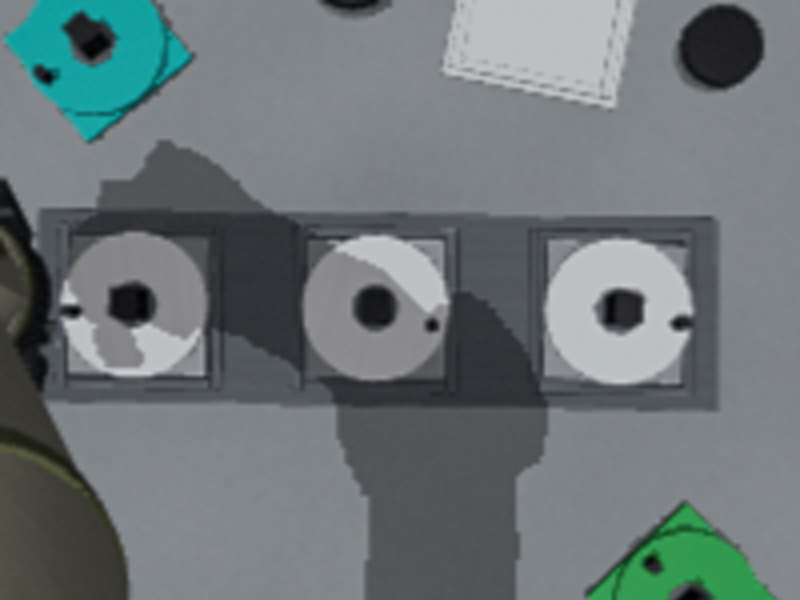

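Both checks agree: the left and middle discs drag under about 1 N (free) and the right one drags a steady 4–4.5 N (binds). All three pegs have turned more than a quarter. In the top crop they sit at (70,310), (432,325) and (682,322). I'll take the right unit by its post.

Request:
move_arm:
  commands: [-0.0025, 0.018, 0, 0, 0, 0, 0.55, -0.0045, 0.033, 0, 0, 0, 0, 0.55, -0.005, 0.038, 0, 0, 0, 0, 0.55, -0.005, 0.038, 0, 0, 0, 0, 0.55, -0.005, 0.038, 0, 0, 0, 0, 0.55, -0.005, 0.038, 0, 0, 0, 0, 0.55, -0.005, 0.038, 0, 0, 0, 0, 0.55, -0.005, 0.038, 0, 0, 0, 0, 0.55, -0.005, 0.038, 0, 0, 0, 0, 0.55, -0.0045, 0.033, 0, 0, 0, 0.05, 0.55, -0.0025, 0.017, 0, 0, 0, 0.05, 0.55, 0, 0, 0, 0, 0, 0.045, 0.55]

```text
time: 19.62
tool_pos: [0.4519, -0.1779, 0.1729]
tcp_rot: [1.0, -0.005, -0.001, 0.001]
ft_force: [-0.6, 0.6, -0.4]
opening: 0.544
```

```bash
python3 - <<'E'
from h import *
f=dict(np.load("top1.npz"))
# board outline yaw & post foot edges: dark board mask edges
im=rectify(f,.006,.36,.56,-.28,.26,1.0)
m=((im.max(2)<95)).astype(np.uint8)
b=[]
g=cv2.cvtColor(im,cv2.COLOR_BGR2GRAY)
e=cv2.Canny(g,40,100)
for L in (cv2.HoughLinesP(e,1,np.pi/1800,60,minLineLength=120,maxLineGap=8) if True else []):
    x1,y1,x2,y2=L[0];print("line yaw",round(np.arctan2(-(y2-y1),(x2-x1)),4),"x",.56-y1*.001,.56-y2*.001)
# right unit disc
mm=((f["frame"].max(2)>150)).astype(np.uint8);mm[:185]=0;mm[230:]=0;mm[:,:290]=0;mm[:,340:]=0
cs,_=cv2.findContours(mm,cv2.RETR_EXTERNAL,cv2.CHAIN_APPROX_NONE);c=max(cs,key=cv2.contourArea)
el=cv2.fitEllipse(cv2.convexHull(c));print("disc",ray(f,el[0],.038),el)
from cell import manip
to(manip,(.456,-.173,.070),0)
E
```

```text
Traceback (most recent call last):
TypeError: 'NoneType' object is not iterable
```

```bash
python3 - <<'E'
from h import *
f=dict(np.load("top0.npz"))
hsv=cv2.cvtColor(f["frame"],cv2.COLOR_BGR2HSV)
mm=((f["frame"].max(2)>150)).astype(np.uint8);mm[:185]=0;mm[230:]=0
f1=dict(np.load("top1.npz"))
mm=((f1["frame"].max(2)>150)).astype(np.uint8);mm[:185]=0;mm[230:]=0;mm[:,:290]=0;mm[:,340:]=0
cs,_=cv2.findContours(mm,cv2.RETR_EXTERNAL,cv2.CHAIN_APPROX_NONE);c=max(cs,key=cv2.contourArea)
el=cv2.fitEllipse(cv2.convexHull(c));print("disc",ray(f1,el[0],.038),el)
# board yaw: dark mask of board vs table
g=cv2.GaussianBlur(f["frame"],(3,3),0).max(2).astype(int)
m=(g<100).astype(np.uint8);m[:175]=0;m[245:]=0;m[:,:160]=0;m[:,350:]=0
cs,_=cv2.findContours(m,cv2.RETR_EXTERNAL,cv2.CHAIN_APPROX_NONE);c=max(cs,key=cv2.contourArea)
w=np.array([ray(f,p[0],.006)[:2]*1000 for p in c],np.float32);print("board",cv2.minAreaRect(w))
from cell import manip
to(manip,(.456,-.173,.070),0)
E
```

```text
disc [ 0.45704811 -0.17483108  0.038     ] ((314.2808837890625, 207.40435791015625), (36.58074188232422, 36.75011444091797), 8.56648063659668)
board ((457.28033447265625, -8.884307861328125), (135.64117431640625, 480.9633483886719), 0.04819415509700775)
t 19.62 pos [ 0.4519 -0.1779  0.1729] yaw -0.0096 open 0.544 F [-0.6   0.55 -0.35] q [ 0.51  0.46 -0.35  2.2   0.31  0.52 -0.09]
shift now-frame [ 0.0043 -0.0051  0.1029] shift after turn [ 0.0041 -0.0049  0.1029] rotvec [ 0.0014  0.0023 -0.0096] rz total -0.0096
```

Request:
move_arm:
  commands: [0.0046, -0.0045, 0.005, 0, 0, -0.01, 0.55, 0, 0, 0.018, 0, 0, 0, 0.55, 0, 0, 0.02, 0, 0, 0, 0.55, 0, 0, 0.02, 0, 0, 0, 0.55, 0, 0, 0.02, 0, 0, 0, 0.55, 0, 0, 0.012, 0, 0, 0, 0.55, 0, 0, 0.007, 0, 0, 0, 0.55, 0, 0, 0, 0, 0, 0, 0.55]

```text
time: 20.28
tool_pos: [0.4574, -0.1671, 0.0704]
tcp_rot: [1.0, 0.006, -0.002, -0.001]
ft_force: [-0.0, -0.3, -0.3]
opening: 0.552
```

```bash
python3 - <<'E'
from cell import manip
from h import *
to(manip,(.4565,-.1735,.070),0)
f=manip.grab_frame("side")
cv2.imwrite("pics/i.png",cv2.resize(f["frame"][80:230,220:370],None,fx=4,fy=4,interpolation=cv2.INTER_CUBIC))
E
```

```text
t 20.28 pos [ 0.4574 -0.1671  0.0704] yaw 0.0122 open 0.552 F [-0.04 -0.26 -0.29] q [ 0.37  0.64 -0.2   2.27  0.45  0.27 -0.21]
shift now-frame [-0.001   0.0064  0.0004] shift after turn [-0.0009  0.0064  0.0004] rotvec [-0.0012  0.0031  0.0122] rz total 0.0122
```

View pics/i.png

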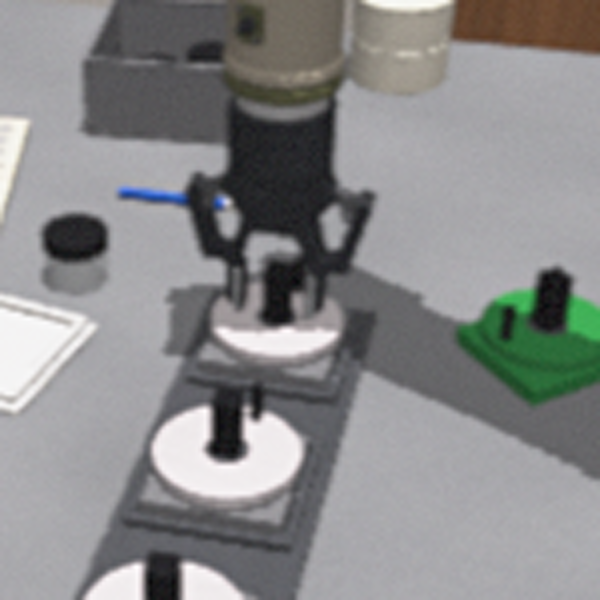

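Request:
move_arm:
  commands: [-0.001, 0.0064, 0, 0, 0, 0.012, 0.55, 0, 0, 0, 0, 0, 0, 0.55, 0, 0, 0, 0, 0, 0, 0.55]

```text
time: 20.58
tool_pos: [0.4572, -0.1758, 0.073]
tcp_rot: [1.0, -0.002, 0.001, 0.0]
ft_force: [-0.8, -1.6, 0.4]
opening: 0.551
```

```bash
python3 - <<'E'
from cell import manip
from h import *
to(manip,(.4565,-.1735,.070),0)
E
```

```text
t 20.58 pos [ 0.4572 -0.1758  0.073 ] yaw -0.0049 open 0.551 F [-0.83 -1.56  0.39] q [ 0.39  0.64 -0.2   2.26  0.45  0.27 -0.21]
shift now-frame [-0.0007 -0.0023  0.003 ] shift after turn [-0.0007 -0.0023  0.003 ] rotvec [ 0.0006 -0.0012 -0.0049] rz total -0.0049
```

Request:
move_arm:
  commands: [0, -0.002, 0.002, 0, 0, -0.005, 0.55, 0, 0, 0, 0, 0, 0, 0.55, 0, 0, 0, 0, 0, 0, 0.55, 0, 0, 0, 0, 0, 0, 0.55]

```text
time: 20.92
tool_pos: [0.4571, -0.173, 0.0704]
tcp_rot: [1.0, 0.001, 0.0, 0.0]
ft_force: [-0.2, -0.4, 0.1]
opening: 0.55
```

```bash
python3 - <<'E'
from cell import manip
from h import *
to(manip,(.4565,-.1735,.070),0)
E
```

```text
t 20.92 pos [ 0.4571 -0.173   0.0704] yaw 0.0011 open 0.55 F [-0.17 -0.39  0.06] q [ 0.38  0.64 -0.19  2.27  0.45  0.27 -0.21]
shift now-frame [-0.0006  0.0005  0.0004] shift after turn [-0.0006  0.0005  0.0004] rotvec [ 0.     -0.0002  0.0011] rz total 0.0011
```

Aligned. Now I'll close on the post.

Request:
move_arm:
  commands: [0, 0, 0, 0, 0, 0, 0.4, 0, 0, 0, 0, 0, 0, 0.3, 0, 0, 0, 0, 0, 0, 0.2, 0, 0, 0, 0, 0, 0, 0.15, 0, 0, 0, 0, 0, 0, 0.15, 0, 0, 0, 0, 0, 0, 0.15]
  newtons: 50

```text
time: 21.42
tool_pos: [0.4571, -0.1731, 0.0704]
tcp_rot: [1.0, 0.001, 0.0, 0.0]
ft_force: [-0.2, 0.1, 4.7]
opening: 0.227
```

Request:
move_arm:
  commands: [0, 0, -0.003, 0, 0, 0, 0.15, 0, 0, -0.006, 0, 0, 0, 0.15, 0, 0, -0.008, 0, 0, 0, 0.15, 0, 0, -0.008, 0, 0, 0, 0.15, 0, 0, 0, 0, 0, 0, 0.15]

```text
time: 21.83
tool_pos: [0.4573, -0.1733, 0.0967]
tcp_rot: [1.0, 0.0, 0.001, 0.0]
ft_force: [0.6, 0.3, -9.5]
opening: 0.228
```

```bash
python3 - <<'E'
from cell import manip
from h import *
to(manip,(.6752,-.1264,.17),-.184)
f=manip.grab_frame("side")
cv2.imwrite("pics/j.png",cv2.resize(f["frame"][80:230,220:370],None,fx=4,fy=4,interpolation=cv2.INTER_CUBIC))
# cradle refinement, both views of the initial frames
for n in("top","side"):
    F=dict(np.load(n+"0.npz"));gr=F["frame"].min(2)
    m=(gr>(140 if n=="top" else 160)).astype(np.uint8)
    seed=proj(F,(.6752,-.1264,.006)).astype(int)
    k,l=cv2.connectedComponents(m);mm=(l==l[seed[1],seed[0]]).astype(np.uint8)
    cs,_=cv2.findContours(mm,cv2.RETR_EXTERNAL,cv2.CHAIN_APPROX_NONE)
    w=np.array([ray(F,p[0],.006)[:2]*1000 for p in cs[0]],np.float32)
    print(n,mm.sum(),cv2.minAreaRect(w))
E
```

```text
t 21.83 pos [ 0.4573 -0.1733  0.0967] yaw 0.0007 open 0.228 F [ 0.62  0.31 -9.53] q [ 0.42  0.59 -0.24  2.25  0.42  0.33 -0.18]
shift now-frame [ 0.218  -0.0467 -0.073 ] shift after turn [ 0.2056 -0.086  -0.0733] rotvec [ 0.0003 -0.0015  0.1847] rz total 0.1847
top 1832 ((675.4078369140625, -126.26883697509766), (124.86172485351562, 124.42486572265625), 79.16581726074219)
side 38903 ((580.2913818359375, -196.19500732421875), (797.6182250976562, 1319.139892578125), 19.70463752746582)
```

View pics/j.png

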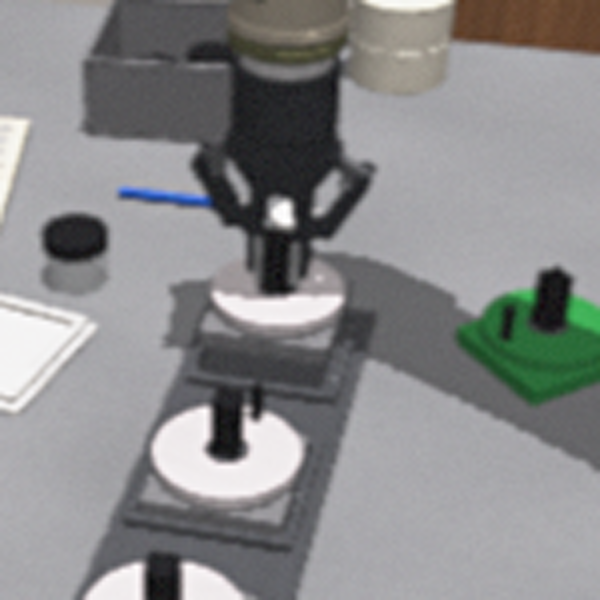

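Request:
move_arm:
  commands: [0, 0, -0.015, 0, 0, 0, 0.15, 0, 0, -0.02, 0, 0, 0, 0.15, 0.01, -0.002, -0.02, 0, 0, 0, 0.15, 0.022, -0.0047, -0.01, 0, 0, 0, 0.15, 0.026, -0.0055, 0, 0, 0, 0, 0.15, 0.028, -0.006, 0, 0, 0, 0, 0.15, 0.028, -0.006, 0, 0, 0, 0, 0.15, 0.028, -0.006, 0, 0, 0, 0, 0.15, 0.028, -0.006, 0, 0, 0, 0, 0.15, 0.024, -0.005, 0, 0, 0, 0.03, 0.15, 0.016, -0.0035, 0, 0, 0, 0.05, 0.15, 0.008, -0.002, 0, 0, 0, 0.05, 0.15]

```text
time: 22.88
tool_pos: [0.6771, -0.1261, 0.1593]
tcp_rot: [0.998, -0.065, 0.0, -0.001]
ft_force: [-0.2, 1.2, -7.3]
opening: 0.232
```

Request:
move_arm:
  commands: [0, 0, 0.01, 0, 0, 0.058, 0.15, 0, 0, 0.015, 0, 0, 0, 0.15, 0, 0, 0.01, 0, 0, 0, 0.15, 0, 0, 0, 0, 0, 0, 0.15, 0, 0, 0, 0, 0, 0, 0.15, 0, 0, 0, 0, 0, 0, 0.15]

```text
time: 23.38
tool_pos: [0.6753, -0.1274, 0.1255]
tcp_rot: [0.996, -0.093, 0.0, -0.0]
ft_force: [0.7, -0.3, -8.3]
opening: 0.231
```

```bash
python3 - <<'E'
from cell import manip
from h import *
to(manip,(.675,-.1263,.0704),-.188)
for n in("top","side"):
    f=manip.grab_frame(n);np.savez(f"{n}2.npz",**f)
    c=f["frame"][90:190,230:360] if n=="top" else f["frame"][80:220,160:310]
    cv2.imwrite(f"pics/k_{n}.png",cv2.resize(c,None,fx=4,fy=4,interpolation=cv2.INTER_CUBIC))
E
```

```text
t 23.38 pos [ 0.6753 -0.1274  0.1255] yaw -0.1869 open 0.231 F [ 0.69 -0.25 -8.29] q [ 0.27  0.71 -0.27  1.78  0.28  0.69 -0.34]
shift now-frame [-0.0005 -0.0011  0.0551] shift after turn [-0.0005 -0.0011  0.0551] rotvec [-0.0001 -0.0001  0.0011] rz total 0.0011
```

View pics/k_side.png

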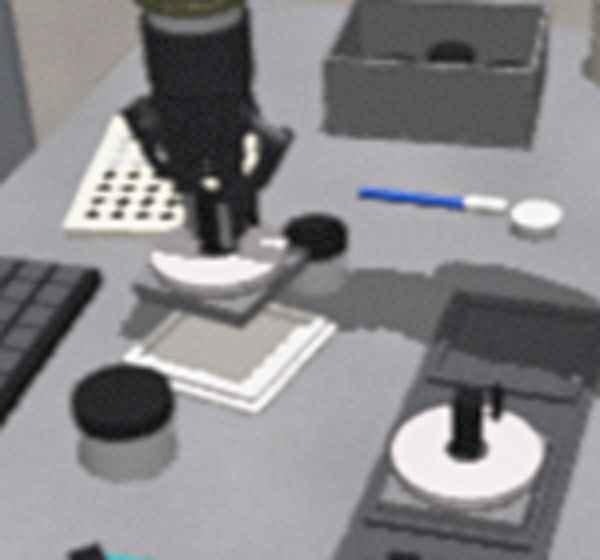

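View pics/k_top.png

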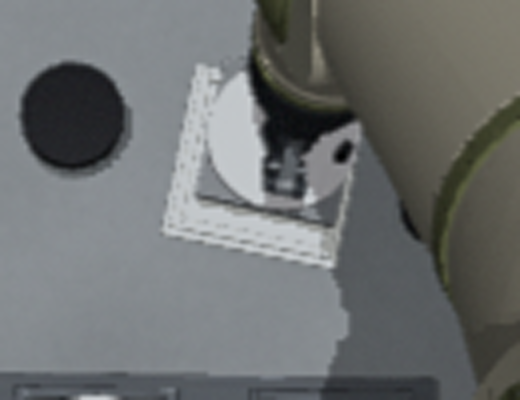

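```bash
python3 - <<'E'
from h import *
yaw=-.187;c=np.array([.6753,-.1274])
R=np.array([[np.cos(yaw),-np.sin(yaw)],[np.sin(yaw),np.cos(yaw)]])
for n,o,s in(("top",(230,90),4),("side",(160,80),4)):
    f=dict(np.load(n+"2.npz"))
    c0=f["frame"][90:190,230:360] if n=="top" else f["frame"][80:220,160:310]
    im=cv2.resize(c0,None,fx=s,fy=s,interpolation=cv2.INTER_CUBIC)
    def P(x,y,z,cc,R):
        q=cc+R@np.array([x,y]);p=(proj(f,(q[0],q[1],z))-o+.5)*s;return tuple(int(v) for v in p)
    for z,cc,h,col in((.0795,c,.048,(0,0,255)),(.0665,c,.048,(0,255,255)),(.006,np.array([.675,-.1263]),.0625,(0,255,0)),(.014,np.array([.675,-.1263]),.0505,(255,0,0))):
        pts=[P(a*h,b*h,z,cc,R) for a,b in((1,1),(1,-1),(-1,-1),(-1,1))]
        cv2.polylines(im,[np.array(pts)],True,col,1)
    cv2.imwrite(f"pics/l_{n}.png",im)
E
```

```text
(no output)
```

View pics/l_top.png

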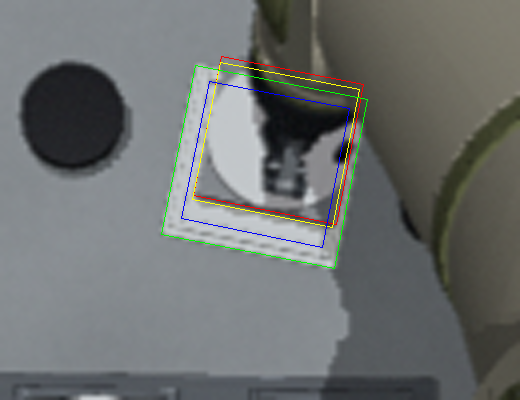

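View pics/l_side.png

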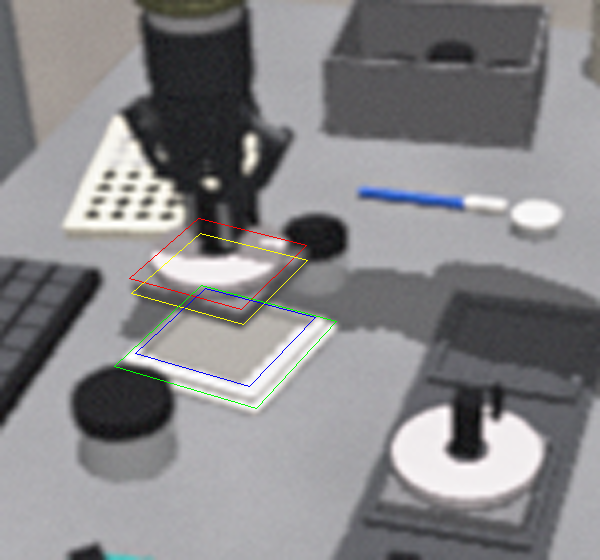

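Request:
move_arm:
  commands: [-0.0005, -0.001, 0.01, 0, 0, 0, 0.15, 0, 0, 0.013, 0, 0, 0, 0.15, 0, 0, 0.012, 0, 0, 0, 0.15, 0, 0, 0.007, 0, 0, 0, 0.15, 0, 0, 0, 0, 0, 0, 0.15, 0, 0, 0, 0, 0, 0, 0.15, 0, 0, 0, 0, 0, 0, 0.15]

```text
time: 24.07
tool_pos: [0.6751, -0.1261, 0.0833]
tcp_rot: [0.996, -0.093, 0.0, -0.0]
ft_force: [-0.3, -0.8, -7.6]
opening: 0.228
```

Request:
move_arm:
  commands: [0, 0, 0.002, 0, 0, 0, 0.15, 0, 0, 0.002, 0, 0, 0, 0.15, 0, 0, 0.002, 0, 0, 0, 0.15, 0, 0, 0, 0, 0, 0, 0.15]

```text
time: 24.4
tool_pos: [0.6747, -0.1262, 0.077]
tcp_rot: [0.996, -0.093, -0.0, 0.0]
ft_force: [0.3, -0.3, -7.9]
opening: 0.23
```

```bash
python3 - <<'E'
from cell import manip
from h import *
to(manip,(.675,-.1263,.0704),-.188)
E
```

```text
t 24.4 pos [ 0.6747 -0.1262  0.077 ] yaw -0.187 open 0.23 F [ 0.31 -0.29 -7.92] q [ 0.26  0.77 -0.25  1.8   0.3   0.6  -0.36]
shift now-frame [0.0003 0.     0.0066] shift after turn [0.0003 0.     0.0066] rotvec [0.0001 0.0003 0.001 ] rz total 0.001
```

Past the rim height with the full load still hanging, so there is no contact. I'll continue down slowly.

Request:
move_arm:
  commands: [0, 0, 0.0015, 0, 0, 0, 0.15, 0, 0, 0.0015, 0, 0, 0, 0.15, 0, 0, 0.001, 0, 0, 0, 0.15, 0, 0, 0, 0, 0, 0, 0.15]

```text
time: 24.73
tool_pos: [0.6747, -0.1262, 0.073]
tcp_rot: [0.996, -0.093, -0.0, 0.0]
ft_force: [0.0, -0.3, -7.5]
opening: 0.228
```

Request:
move_arm:
  commands: [0, 0, 0.001, 0, 0, 0, 0.15, 0, 0, 0.0007, 0, 0, 0, 0.15, 0, 0, 0, 0, 0, 0, 0.15, 0, 0, 0, 0, 0, 0, 0.15]

```text
time: 25.07
tool_pos: [0.6749, -0.1262, 0.0715]
tcp_rot: [0.996, -0.093, -0.0, 0.0]
ft_force: [0.6, -0.9, -8.9]
opening: 0.227
```

Request:
move_arm:
  commands: [0, 0, 0.0006, 0, 0, 0, 0.15, 0, 0, 0.0005, 0, 0, 0, 0.15, 0, 0, 0, 0, 0, 0, 0.15, 0, 0, 0, 0, 0, 0, 0.15]

```text
time: 25.4
tool_pos: [0.6749, -0.1262, 0.0706]
tcp_rot: [0.996, -0.093, 0.0, 0.0]
ft_force: [-0.1, 0.4, -5.7]
opening: 0.225
```

Request:
move_arm:
  commands: [0, 0, 0.0004, 0, 0, 0, 0.15, 0, 0, 0, 0, 0, 0, 0.15, 0, 0, 0, 0, 0, 0, 0.15]

```text
time: 25.65
tool_pos: [0.6749, -0.1263, 0.0705]
tcp_rot: [0.996, -0.093, 0.0, 0.0]
ft_force: [-2.8, 0.2, 1.2]
opening: 0.225
```

The unit touched down at TCP z = 0.0705, where the seated height was expected (0.0704). Release and withdraw.

Request:
move_arm:
  commands: [0, 0, 0, 0, 0, 0, 0.25, 0, 0, 0, 0, 0, 0, 0.3, 0, 0, 0, 0, 0, 0, 0.4, 0, 0, 0, 0, 0, 0, 0.5, 0, 0, 0, 0, 0, 0, 0.5]
  newtons: 20

```text
time: 26.07
tool_pos: [0.6752, -0.1262, 0.0702]
tcp_rot: [0.996, -0.093, 0.0, 0.0]
ft_force: [0.4, 0.1, 0.2]
opening: 0.501
```

Request:
move_arm:
  commands: [0, 0, -0.01, 0, 0, 0, 0.5, 0, 0, -0.02, 0, 0, 0, 0.5, 0, 0, -0.03, 0, 0, 0, 0.5, 0, 0, -0.03, 0, 0, 0, 0.5, 0, 0, -0.03, 0, 0, 0, 0.5, -0.02, 0.02, -0.02, 0, 0, 0, 0.5, -0.02, 0.03, -0.01, 0, 0, 0, 0.5, -0.02, 0.035, 0, 0, 0, 0, 0.5, -0.02, 0.035, 0, 0, 0, 0, 0.5, -0.02, 0.035, 0, 0, 0, 0, 0.5, -0.02, 0.035, 0, 0, 0, 0, 0.5, -0.02, 0.035, 0, 0, 0, 0, 0.5]

```text
time: 27.07
tool_pos: [0.4942, -0.3225, 0.2211]
tcp_rot: [0.996, -0.093, 0.0, 0.0]
ft_force: [0.7, -0.9, -0.1]
opening: 0.502
```

Request:
move_arm:
  commands: [-0.02, 0.035, 0, 0, 0, 0, 0.5, -0.02, 0.035, 0, 0, 0, 0, 0.5, -0.02, 0.035, 0, 0, 0, 0, 0.5, -0.01, 0.02, 0, 0, 0, 0, 0.5, 0, 0, 0, 0, 0, 0, 0.5, 0, 0, 0, 0, 0, 0, 0.5]

```text
time: 27.57
tool_pos: [0.4023, -0.4324, 0.2207]
tcp_rot: [0.995, -0.095, 0.0, 0.0]
ft_force: [0.5, 0.7, 0.4]
opening: 0.499
```

```bash
python3 - <<'E'
from cell import manip
from h import *
to(manip,(.675,-.1263,.0704),-.188)
for n in("top","side"):
    f=manip.grab_frame(n);np.savez(f"{n}3.npz",**f)
    c=f["frame"][90:240,160:360] if n=="top" else f["frame"][110:260,160:330]
    cv2.imwrite(f"pics/m_{n}.png",cv2.resize(c,None,fx=4,fy=4,interpolation=cv2.INTER_CUBIC))
    if n=="top":
        g=f["frame"].max(2);z=f["z_map"]
        T=f["extrinsics"];K=f["K"]
        v,u=np.mgrid[0:384,0:512]
        P=np.stack([(u-K[0,2])/K[0,0]*z,-(v-K[1,2])/K[1,1]*z,-z],-1)@T[:3,:3].T+T[:3,3]
        for c in((.6749,-.1263),(.4569,-.0086),(.4569,.1564)):
            r=np.hypot(P[...,0]-c[0],P[...,1]-c[1])
            s=(r<.045)&(r>.018)&(z>0)&(P[...,2]<.045)&(P[...,2]>.03)
            A=np.c_[P[s][:,0]-c[0],P[s][:,1]-c[1],np.ones(s.sum())]
            print(c,s.sum(),"disc z fit",np.round(np.linalg.lstsq(A,P[s][:,2],rcond=None)[0],4))
E
```

```text
t 27.57 pos [ 0.4023 -0.4324  0.2207] yaw -0.1904 open 0.499 F [0.54 0.71 0.35] q [ 0.95  0.5  -0.33  1.93  0.23  0.74  0.3 ]
shift now-frame [ 0.2098 -0.3523  0.1502] shift after turn [ 0.2107 -0.3517  0.1503] rotvec [ 0.0007 -0.0003 -0.0024] rz total -0.0024
(0.6749, -0.1263) 663 disc z fit [ 0.0003 -0.0012  0.0386]
(0.4569, -0.0086) 700 disc z fit [ 0.0024 -0.0022  0.0383]
(0.4569, 0.1564) 704 disc z fit [ 0.0017 -0.0013  0.0381]
```

View pics/m_top.png

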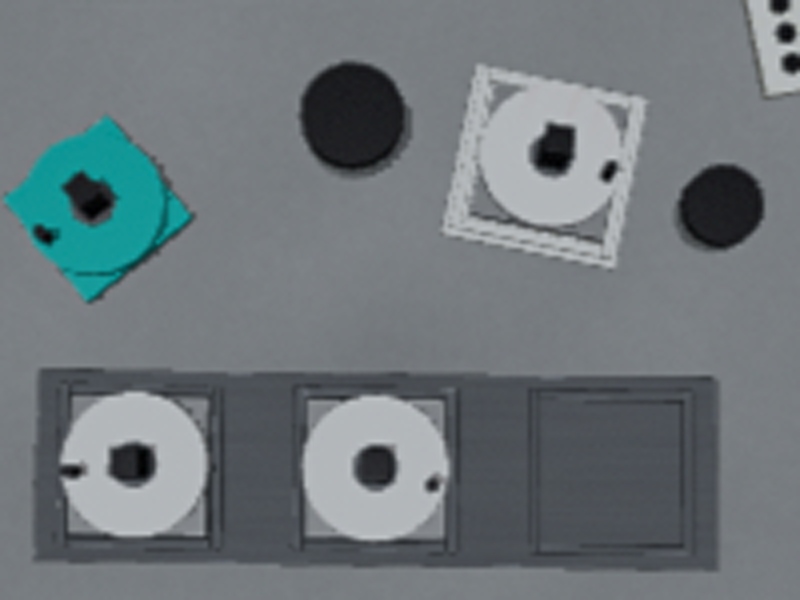

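View pics/m_side.png

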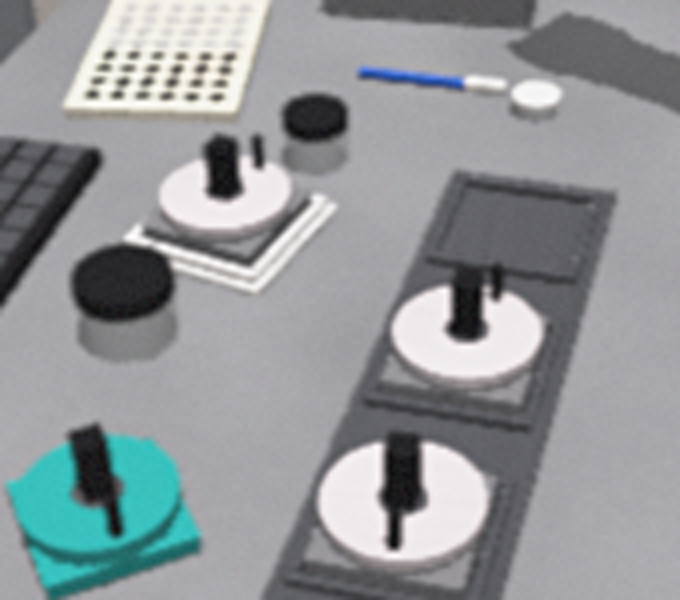

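The views show the unit seated level inside the cradle rim, with its disc top at 38.6 mm against 38.1–38.3 mm for the nested ones. The other two are in their nests with pegs turned, and the jars have not moved. Handing in.

```bash
python3 -c "
from cell import manip
print(manip.hand_in())"
```

```text
the job is handed in; nothing more can be done
None
```

The platter that binds, the right-hand one (nest nearest −y), now sits seated in the repair cradle. The job was handed in at about 28 s of the 72 s allowed.

**Turning:** I turned all three discs by their pegs, roughly 1.9–2.0 rad each, and left them turned.

| Platter | Direction | Drag at the peg |
|---|---|---|
| Left | anticlockwise | free: about 1 N or less |
| Middle | clockwise | free: mostly 0.3–1.2 N, within the sensor noise |
| Right | clockwise | binds: 3 N rising to about 4–5 N |

**Placing:** I lifted the right platter by its post and lowered it slowly into the cradle. It touched down at 70.5 mm against an expected 70.4 mm, with only a few newtons of contact force.

**Last checks:**
- **Cradle:** the disc lies level at 38.6 mm, against 38.1–38.3 mm for the two still in their nests.
- **Rest of the desk:** the free platters are still in their nests, and the jars, pen, pot and turquoise look-alike in the last close-up views look untouched. I did not re-check the small jar, the case or the green look-alike at the end.
- **Robot:** it stands clear of everything.

**Disagreements:** the side camera's positions differed from the top camera's by about 2–3 mm. This shifted the foot and the cradle alike, so it did not affect the fit. Before the grasp, the arm had not settled and stood 6 mm off in y; I corrected that before closing the gripper.

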